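# Swap the flasks in the sprung mixer and hold the new one down

## Robot

A 7-joint arm with a two-finger parallel gripper is mounted at the origin on the work surface. World frame = base frame: x ahead of the robot, y to its left, z up, the work surface at z = 0. Lengths are in m, angles in rad, forces in N, time in s.
With the tool pointing down it reaches from about 0.4 to 0.875 m from the base axis. Payload 19.3 kg.
Tool frame: the origin (TCP) lies on the centre line of the jaws, within the pads' length; the fingertips stand 14 mm ahead of it and the grasp point (between the pads) lies 5 mm behind it; y points along the fingers, x is the direction in which the jaws open and shut, and the axes are right-handed (so a half turn about y gives the same grasp; the last joint's range is limited). The gripper opens to 85 mm and grips with 20 to 120 N. Pads are 22 mm wide; open, the fingers measure 114 mm over their backs; the gripper's body (76 mm by 85 mm) begins 54 mm behind the grasp point. The pads swing forward as they close: fully open they stand 13 mm farther back than shut.
Start: joints at [1.123, 0.521, -0.036, 1.599, 0.021, 1.021, -0.113], TCP at [0.231, -0.581, 0.245] pointing down, gripper open.
Joint ranges: [-2.91, 2.91], [-0.3, 2.13], [-1.5, 1.42], [0.17, 2.43], [-1.26, 4.41], [0.16, 1.93], [-2.52, 2.52]. Speed limits (rad/s): [1.89, 1.89, 2.39, 2.39, 3.01, 3.01, 3.01].

## Interface

Orientations are given as [roll, pitch, yaw] about the fixed x, y, z axes, in that order (R = Rz(yaw) Ry(pitch) Rx(roll)).
In Python, from workcell import monitor, grab_frame, workorder gives the robot as it stands.
- The arm moves only by the tool drive_tool, never from a script. Its argument "steps" is one flat list of numbers, 5 for each row, row after row: the finger opening in mm, from 0 to 85.4, then the shift along the world's x, y, z in mm, then the turn about the world's z in degrees. In form: [fingers, tx, ty, tz, twist, fingers, tx, ty, tz, twist, ...]. A call has exactly 5 rows; each row shifts and turns the commanded pose from where the row before left it; what a row does not reach is not made up. A row lasts 1/12 s, in which the tool goes at most 41.7 mm and 7.16 degrees, less where a joint would pass 70% of its speed; a pose out of reach is approached as far as the arm can. A call is refused whole if a number of a shift passes 41.7 or a number of a turn 7.16, either way. A call with a gripper value outside its range is refused whole. The fingers move at their own pace and stop on an object; "grip_force" is the grip in N (left out, the last holds). Time passes only in rows, so rows that do not move let the fingers close, or fill a call up. It gives the time, the measured TCP pose, the force and the opening at its end, in the units of the state.
- monitor.observe(): the state, without advancing time (a new reading comes with each control period).
- grab_frame(name): name is "scene" or "top" or "wrist"; returns a dict with "frame" (420x560x3 uint8, red, green, blue), "vertical_fov" (degrees; the focal length in pixels is half the picture's height over the tangent of half this angle, whatever the lens; pixels are square), "cx", "cy" (the principal point, pixels), "k1" (the pictures are not rectified: a ray, as slopes to the right and down, at radius r is drawn at 1 + k1 r^2 times it, then the intrinsics apply), "xyz" and "orientation" of the camera in the world. Camera axes: x right, y down, z forward; pixel columns grow to the right and rows downward; lengths in m; the calibration is good to about 2 mm. A picture is of the moment at which its call begins. There is no depth.
- workorder.job_done(): hands the job in, once; it reports no verdict.
The state is a dict: "clock": time; "qpos": joint angles; "qd": joint speeds; "joint_efforts": joint torques, N m; "position": TCP position; "tool_rot": TCP orientation; "force": force on the tool from outside, world axes, zero at the start; "moment": the same for the moment, N m; "grip_width": finger opening in m.
Only numpy, scipy, OpenCV 4.12 (cv2) and the standard library are available. Lean on these libraries where they do the work, as an engineer would, in place of code of your own. Each camera call takes 0.05 s, during which the arm holds its last target. There are 200 camera calls.

## Task

The green flask in the mixer is done: lift it out of the orange spring ring, lower it gently into the empty blue pot and let go of it there, standing upright in the pot's ring. Then take the amber flask from the other pot, set it gently and upright into the mixer's orange ring and let it rest there for about a second without compressing the spring, then press it straight down until the ring is well past half of its travel, but without ramming it on its bottom stop. Finish while still holding the amber flask pressed down; keep the flasks from striking the metal guard or landing hard, and leave everything else where it stands.

Things in the scene. Friction and masses are not known exactly. Their poses are not given: they have to be found in the camera images.
- green_flask: Round-bottomed sealed glass flask, green glass with a black cap, about 0.16 kg, self-righting when it sits in a ring. Origin: lowest point of its round bulb; z up along its axis. Bulb: ball of diameter 64, its centre 32 above the origin. Straight neck: diameter 24, from 64 to 118 above the origin (a narrow 27 lip at 112 to 116); above it the cap: diameter 30, from 118 to 134 (the top). Grip the neck from above, at about 98 above the origin. Starts in the mixer's orange ring.
- amber_flask: Round-bottomed sealed glass flask, amber glass with a white cap, about 0.16 kg, self-righting when it sits in a ring. Origin: lowest point of its round bulb; z up along its axis. Bulb: ball of diameter 64, its centre 32 above the origin. Straight neck: diameter 24, from 64 to 118 above the origin (a narrow 27 lip at 112 to 116); above it the cap: diameter 30, from 118 to 134 (the top). Grip the neck from above, at about 98 above the origin. Starts in pot_full.
- pot_full: Fixed open blue round pot, outer diameter 104, inner diameter 94, rim 100 above the table, with a cork-coloured fixed support ring inside (hole diameter 50, flat top 55 above the table). A flask sits upright in the hole with its lowest point 43 above the table. Origin: centre of the pot's underside, on the table. Holds the amber flask at the start.
- pot_free: Fixed open blue round pot, outer diameter 104, inner diameter 94, rim 100 above the table, with a cork-coloured fixed support ring inside (hole diameter 50, flat top 55 above the table). A flask sits upright in the hole with its lowest point 43 above the table. Origin: centre of the pot's underside, on the table. Empty at the start; looks the same as the other pot.
- mixer: Fixed white mixer housing, 140 (x) by 150 (y), top 68 above the table, control panel on its -x face. The guard and the orange ring stand on it, on its z axis. Origin: centre of its underside, on the table; turned a little about z.
- guard: Round upright steel guard wall on the mixer, outer diameter 106, inner diameter 96, rim 130 above the table. Origin: centre of its lower edge, 68 above the table.
- ring (a point): Centre of the top face of the mixer's orange spring ring (outer diameter 66, hole diameter 50), inside the guard; moves with it. 105 above the table when up. A flask sits in the hole with its lowest point 12 below this point.
- cradle (a joint): How far the orange ring is pressed down, m: 0 up, 0.018 at the bottom stop. The spring takes about 3.5 N to start it (a resting flask does not move it) and 500 N/m more: about 9 N at 0.011, 12.5 N at the stop, the flask's weight included.
- jar: Bystander: small glass jar with a red cap, diameter 56, 65 high. Origin: centre of its underside.
- dropper: Bystander: white plastic bottle, diameter 40, 90 high. Origin: centre of its underside.
- plaster_bowl: Bystander: green plaster-mixing bowl, diameter 110, 60 high. Origin: centre of its underside.
- dental_cast: Bystander: off-white dental cast with teeth, 55 x 60, 28 high. Origin: centre of its underside.
- spatula: Bystander: spatula 190 long, lying flat, about 20 high. Origin: middle of its length, on the table.
- beaker: Bystander: clear beaker, diameter 70, 85 high. Origin: centre of its underside.
- wax_tin: Bystander: flat metal tin, diameter 70, 30 high. Origin: centre of its underside.
Mind the look-alikes: they are no part of the job. What is shaped like the pot_free but pink is not meant.

How it is judged:
By the outcome, as a careful person would: the job done as asked, in the order asked, and still so for the second after the job is handed in, while the arm keeps its last pose, push and grip.
It also fails if it takes over 59 s, if anything falls off the work surface, if the arm or the gripper's body presses on something with over 40 N, if the wrist force passes 120 N, or if a joint passes its speed limit or range.

## Working session

There is one attempt and no reset: what is moved stays moved. The work goes in short steps, Python scripts to look and compute and a tool call to move; the robot and the scene stay as the last step left them, time stands still between calls to the robot, and variables do not carry over. Pictures are saved under pics/ and viewed, about 8 in all and at most 12, crops included, and the job is handed in when it is done.

Besides the shell and the picture viewer there is one more tool, called after "Request:" as name(argument=value, ...) on one line, values as JSON. drive_tool: Moves the arm, as the interface text tells. Its arguments: {"type":"object","properties":{"steps":{"type":"array"},"grip_force":{"type":"number"}},"required":["steps"]}

```bash
mkdir -p pics
cat > h.py <<'E'
import numpy as np, cv2
from scipy.spatial.transform import Rotation as R
from workcell import monitor, grab_frame, workorder
def cam(n):
    g=grab_frame(n); return g
def K(g):
    h,w=g["frame"].shape[:2]; f=h/2/np.tan(np.radians(g["vertical_fov"])/2)
    return np.array([[f,0,g["cx"]],[0,f,g["cy"]],[0,0,1]]),np.array([g["k1"],0,0,0,0.])
def rot(g):
    o=np.array(g["orientation"],float)
    return o if o.shape==(3,3) else R.from_euler('xyz',o).as_matrix()
def ray(g,u,v):
    k,d=K(g); p=cv2.undistortPoints(np.array([[[u,v]]],float),k,d)[0,0]
    return np.array(g["xyz"]),rot(g)@np.array([p[0],p[1],1])
def onz(g,u,v,z):
    c,r=ray(g,u,v); return c+r*(z-c[2])/r[2]
def proj(g,P):
    k,d=K(g); Rm=rot(g); q=(np.array(P)-g["xyz"])@Rm
    return cv2.projectPoints(q.reshape(-1,1,3),np.zeros(3),np.zeros(3),k,d)[0][:,0]
def save(g,n): cv2.imwrite("pics/"+n,g["frame"][:,:,::-1])
E
python3 - <<'E'
from h import *
import pickle
G={}
for n in("scene","top","wrist"):
    g=cam(n);G[n]=g;save(g,n+"0.png");print(n,g["xyz"],g["orientation"],g["vertical_fov"],g["k1"])
pickle.dump(G,open("g0.pkl","wb"))
s=monitor.observe();print({k:np.round(v,3) for k,v in s.items()})
E
```

```text
scene [ 1.25792726 -0.45238203  0.99868866] [-2.39238239 -0.01065056  1.00131894] 49.630725588558555 -0.12273902154844173
top [ 0.46434176 -0.00302816  1.56531907] [-3.09432145e+00  1.09398449e-03 -1.56494744e+00] 49.24347052465993 -0.11517867248053155
wrist [ 0.29627871 -0.555311    0.37253719] [ 2.85925540e+00  1.04937286e-03 -1.19329174e+00] 60.6698369840173 -0.013561240978442402
{'clock': np.float64(0.15), 'qpos': array([ 1.123,  0.522, -0.036,  1.6  ,  0.021,  1.021, -0.113]), 'qd': array([-0.   , -0.001, -0.001,  0.001, -0.   ,  0.001, -0.001]), 'joint_efforts': array([-1.0000e-03, -9.2738e+01,  1.9800e+00, -3.7006e+01,  1.8000e-02,
        6.0000e-03,  0.0000e+00]), 'position': array([ 0.23 , -0.581,  0.245]), 'tool_rot': array([-1.571e+00,  1.000e-03, -1.193e+00]), 'force': array([-0.077,  0.212,  0.202]), 'moment': array([0.074, 0.03 , 0.034]), 'grip_width': np.float64(0.085)}
```

View pics/top0.png

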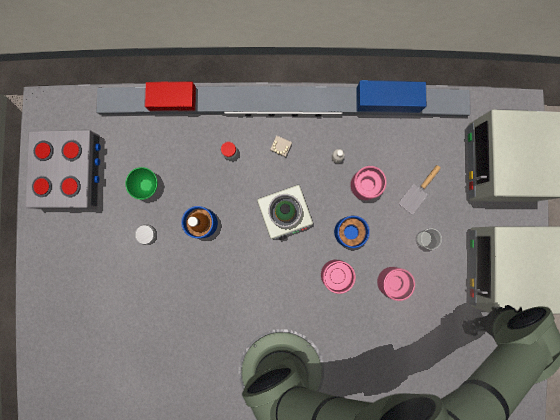

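View pics/scene0.png

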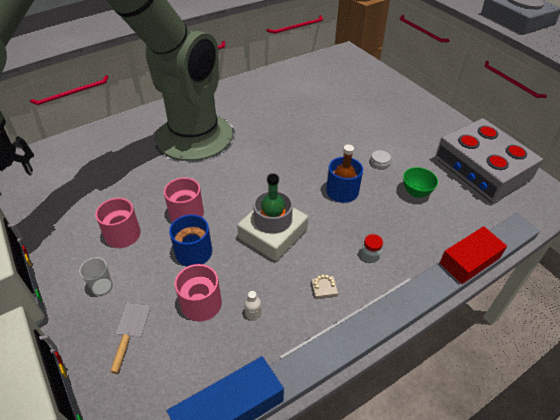

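The top view shows the mixer with green flask at (287,210) and two blue pots. The one at (200,222) holds the amber flask with a white cap. The one at (352,232) is empty with a cork ring, so it is pot_free. The pots at (370,183), (339,276) and (397,283) are pink decoys. The scene view agrees, with the blue pot at (191,240), green cap at (273,179) and white cap at (348,150).

```bash
cat > m0.py <<'E'
from h import *
import pickle
from scipy.optimize import least_squares
G=pickle.load(open("g0.pkl","rb"));t=G["top"];s=G["scene"]
def comp(g,mask,near):
    n,l,st,c=cv2.connectedComponentsWithStats(mask.astype(np.uint8))
    i=min(range(1,n),key=lambda i:np.hypot(*(c[i]-near))-(100 if st[i,4]>8 and False else 0)+ (1000 if st[i,4]<6 else 0))
    return l==i,c[i],st[i]
def rim(g,m,z,r):
    cs=max(cv2.findContours(m.astype(np.uint8),cv2.RETR_EXTERNAL,cv2.CHAIN_APPROX_NONE)[0],key=cv2.contourArea)
    P=np.array([onz(g,*p,z)[:2] for p in cs[:,0]])
    c=P.mean(0)
    for _ in range(5):
        d=c-np.array(g["xyz"])[:2];d/=np.linalg.norm(d)
        F=P[(P-c)@d>0.0]
        c=least_squares(lambda q:np.hypot(*(F-q).T)-r,c,loss="soft_l1",f_scale=.002).x
    return c,np.std(np.hypot(*(F-c).T)),np.hypot(*(F-c).T).mean()
for n,g,pf,pe in(("top",t,(200,222),(352,232)),("scene",s,(344,180),(191,240))):
    h=cv2.cvtColor(g["frame"],cv2.COLOR_RGB2HSV)
    b=(h[...,0]>105)&(h[...,0]<130)&(h[...,1]>130)&(h[...,2]>40)
    b=cv2.morphologyEx(b.astype(np.uint8),cv2.MORPH_CLOSE,np.ones((3,3)))
    for nm,p in(("full",pf),("free",pe)):
        m,c,st=comp(g,b,p); print(n,nm,c,st,rim(g,m,.1,.052))
def tri(a,b):
    c1,d1=ray(t,*a);c2,d2=ray(s,*b)
    k=np.linalg.lstsq(np.c_[d1,-d2],c2-c1,rcond=None)[0];p,q=c1+d1*k[0],c2+d2*k[1]
    return (p+q)/2,np.linalg.norm(p-q)
def blob(g,near,r,f):
    f_=f(g["frame"].astype(int)); y,x=np.indices(f_.shape); k=f_&(np.hypot(x-near[0],y-near[1])<r); return np.array([x[k].mean(),y[k].mean()]),k.sum()
w=lambda i:i.min(2)>170
k_=lambda i:i.max(2)<28
W=[blob(t,(193,222),8,w),blob(s,(348,150),8,w)];B=[blob(t,(287,210),10,k_),blob(s,(273,179),9,k_)]
print(W,tri(W[0][0],W[1][0]));print(B,tri(B[0][0],B[1][0]))
big=cv2.resize(t["frame"][165:265,165:385],None,fx=3.6,fy=3.6,interpolation=cv2.INTER_CUBIC)
cv2.imwrite("pics/crop0.png",big[:,:,::-1])
E
python3 m0.py
```

```text
top full [199.9245283  222.08490566] [182 206  36  32 318] (array([0.50581474, 0.27008991]), np.float64(0.0010779993878403886), np.float64(0.051684716346649576))
top free [351.09454545 231.56727273] [334 216  35  32 275] (array([ 0.47805738, -0.22453238]), np.float64(0.0011338676302898268), np.float64(0.051668004092177464))
scene full [343.45009597 181.92034549] [ 326  157   37   46 1042] (array([0.51158237, 0.26880419]), np.float64(0.010697750225789419), np.float64(0.04603462868269796))
scene free [190.89495225 240.71623465] [ 169  214   43   52 1466] (array([ 0.48078819, -0.2279696 ]), np.float64(0.0012709598950093547), np.float64(0.05165144433411794))
[(array([192., 221.]), np.int64(69)), (array([348.54901961, 147.45098039]), np.int64(51))] (array([0.50614557, 0.27401378, 0.17610839]), np.float64(0.00027264996938401227))
 ** On entry to DLASCL parameter number  4 had an illegal value
 ** On entry to DLASCL parameter number  4 had an illegal value
 ** On entry to DLASCL parameter number  4 had an illegal value
 ** On entry to DLASCL parameter number  4 had an illegal value
 ** On entry to DLASCL parameter number  5 had an illegal value
 ** On entry to DLASCL parameter number  4 had an illegal valuem0.py:29: RuntimeWarning: Mean of empty slice.
  f_=f(g["frame"].astype(int)); y,x=np.indices(f_.shape); k=f_&(np.hypot(x-near[0],y-near[1])<r); return np.array([x[k].mean(),y[k].mean()]),k.sum()
  ret = ret.dtype.type(ret / rcount)
Traceback (most recent call last):
  File "m0.py", line 33, in <module>
    print(W,tri(W[0][0],W[1][0]));print(B,tri(B[0][0],B[1][0]))
                                          ~~~^^^^^^^^^^^^^^^^^
  File "m0.py", line 26, in tri
    k=np.linalg.lstsq(np.c_[d1,-d2],c2-c1,rcond=None)[0];p,q=c1+d1*k[0],c2+d2*k[1]
      ~~~~~~~~~~~~~~~^^^^^^^^^^^^^^^^^^^^^^^^^^^^^^^^
numpy.linalg.LinAlgError: SVD did not converge in Linear Least Squares
```

```bash
sed -i 's/k_=lambda.*/k_=lambda i:i.max(2)<45/; s/(287,210),10,k_/(285,208),8,k_/' m0.py; sed -i '/^W=/i big=cv2.resize(t["frame"][165:265,165:385],None,fx=3.6,fy=3.6,interpolation=cv2.INTER_CUBIC);cv2.imwrite("pics/crop0.png",big[:,:,::-1])\nprint(t["frame"][198:222:2,276:300:2].max(2)); print(s["frame"][168:190:2,262:284:2].max(2))' m0.py; python3 m0.py 2>/dev/null
```

```text
top full [199.9245283  222.08490566] [182 206  36  32 318] (array([0.50581474, 0.27008991]), np.float64(0.0010779993878403886), np.float64(0.051684716346649576))
top free [351.09454545 231.56727273] [334 216  35  32 275] (array([ 0.47805738, -0.22453238]), np.float64(0.0011338676302898268), np.float64(0.051668004092177464))
scene full [343.45009597 181.92034549] [ 326  157   37   46 1042] (array([0.51158237, 0.26880419]), np.float64(0.010697750225789419), np.float64(0.04603462868269796))
scene free [190.89495225 240.71623465] [ 169  214   43   52 1466] (array([ 0.48078819, -0.2279696 ]), np.float64(0.0012709598950093547), np.float64(0.05165144433411794))
[[ 79  86  87  58  52  54  57  89  70 120 190 228]
 [ 78  47  56  79  95  92 108 105  93  90 118 215]
 [ 50 104  99  92  98  96  91  86 105 104  72 124]
 [109 102  97  71  57  59  82  94  74 103 120  67]
 [ 98 102  86  64  59  54  52  93  88  66 104 162]
 [101 103  42  62  64  60  60  81  88  68 105 107]
 [ 94 100  55  57  61  59  57  92  89  70  69 111]
 [ 89  96  98  50  66  60  69  93  87  65  54 107]
 [ 90  89 100  98  88  89  97
[... 340 characters left out ...]
26  27  88 137 144 144]
 [149 143 131  30  14  14  26  21  83 144 146]
 [145 144 119  17  20  17  25  17  52 146 139]
 [141 146 114   5  20  26  15  20  53 149 138]
 [147 146 136  25  13  19  10  11  93 144 144]
 [146 136 147  74  29   3  20  40 130 146 145]
 [137 137 140  95  52  61  62  63 132 147 142]
 [146 136 143  90  56  66  66  64 130 141 147]]
[(array([192., 221.]), np.int64(69)), (array([348.54901961, 147.45098039]), np.int64(51))] (array([0.50614557, 0.27401378, 0.17610839]), np.float64(0.00027264996938401227))
[(array([284.2, 211.4]), np.int64(5)), (array([272.5       , 179.20408163]), np.int64(98))] (array([ 0.53613495, -0.00507601,  0.21150771]), np.float64(0.00343078023598081))
```

View pics/crop0.png

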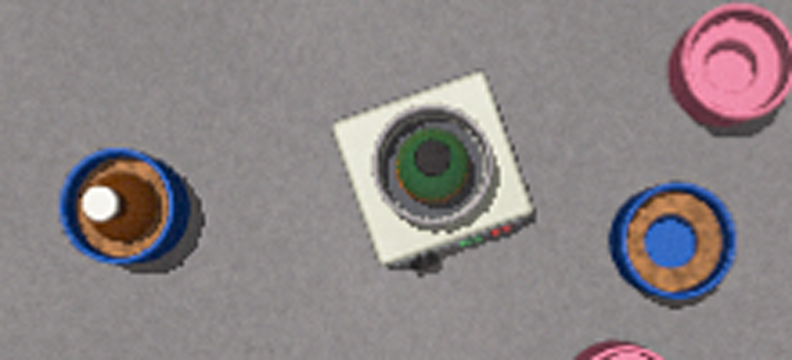

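Crop confirms it: the empty pot with cork ring at about (351,232) is pot_free in blue, with the pink look-alikes nearby. The amber flask is at (200,222), and the green flask's black cap is at about (285,209). Next I move above the mixer.

Request:
drive_tool(steps=[60,15,28,19,0,60,15,28,19,0,60,15,28,19,0,60,15,28,19,0,60,15,28,19,0], grip_force=30)

```text
clock: 0.57
position: [0.3059, -0.4394, 0.341]
tool_rot: [-1.571, 0.0, -1.193]
force: [0.6, 0.2, 0.7]
grip_width: 0.0596
```

Request:
drive_tool(steps=[60,15,29,0,4.56,60,15,29,0,4.56,60,15,29,0,4.56,60,15,29,0,4.56,60,15,29,0,4.56])

```text
clock: 0.98
position: [0.3808, -0.2944, 0.3403]
tool_rot: [-1.571, -0.0, -0.791]
force: [0.6, -0.5, -0.8]
grip_width: 0.0603
```

Request:
drive_tool(steps=[60,15,29,0,4.56,60,15,29,0,4.56,60,15,29,0,4.56,60,15,29,0,4.56,60,15,29,0,4.56])

```text
clock: 1.4
position: [0.4559, -0.1494, 0.3403]
tool_rot: [-1.571, -0.0, -0.393]
force: [0.7, -0.4, -0.4]
grip_width: 0.0603
```

Request:
drive_tool(steps=[60,16,29,0,4.56,60,16,29,0,4.56,60,16,29,0,4.56,60,16,29,0,4.56,60,16,29,0,4.56])

```text
clock: 1.82
position: [0.536, -0.0045, 0.3403]
tool_rot: [-1.571, 0.0, 0.004]
force: [0.2, -1.3, 0.3]
grip_width: 0.0598
```

Run:
```python
from h import *
import pickle
g=cam("wrist");pickle.dump(g,open("g1.pkl","wb"));save(g,"w1.png");print(g["xyz"],g["orientation"])
print(proj(g,[[.536,-.005,.227],[.536,-.005,.13],[.5,-.005,.13],[.536,-.0045,.32]]))
```

```text
[0.5358566  0.06557976 0.46800372] [2.85963056e+00 5.80930339e-04 4.16309739e-03]
[[278.43212342 209.21180095]
 [278.49488814 180.79760745]
 [240.97741115 180.64387594]
 [278.30861095 266.15055086]]
```

View pics/w1.png

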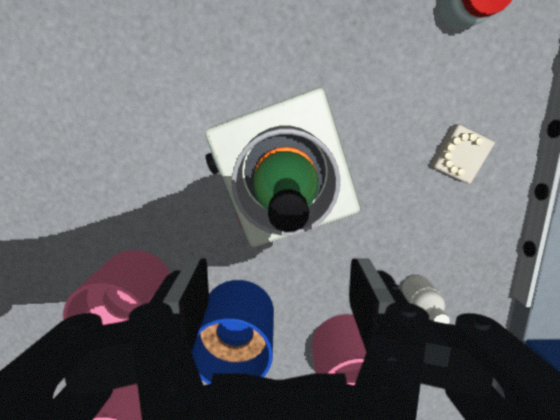

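The wrist view shows the green flask with cap at (288,210), bulb at (287,180) and guard around (286,177), and pot_free below left at (236,320). I'll measure these.

```bash
cat > m1.py <<'E'
from h import *
import pickle
from m0f import rim
g=pickle.load(open("g1.pkl","rb"));I=g["frame"].astype(int)
y,x=np.indices(I.shape[:2])
k=(I.max(2)<40)&(np.hypot(x-288,y-210)<26)
k=cv2.morphologyEx(k.astype(np.uint8),cv2.MORPH_OPEN,np.ones((5,5)))
cs=max(cv2.findContours(k,0,1)[0],key=cv2.contourArea);e=cv2.minEnclosingCircle(cs);print("cap",e,cv2.boundingRect(cs),onz(g,*e[0],.224))
gm=(I[...,1]>1.4*I[...,0])&(I[...,1]>1.3*I[...,2])&(I[...,1]>45)&(np.hypot(x-287,y-180)<50)
xs=x[gm];print("bulb x",np.percentile(xs,[.5,99.5]),y[gm].min(),y[gm].max())
cx=(np.percentile(xs,.5)+np.percentile(xs,99.5))/2;print("bulb",onz(g,cx,180,.125))
# guard outer rim: edge points by radial scan from predicted centre
h=cv2.cvtColor(g["frame"],cv2.COLOR_RGB2GRAY).astype(float)
c=np.array([.541,-.009])
for r in(.048,.053):
    q=c.copy()
    for _ in range(4):
        P=[]
        for a in np.radians(np.arange(0,360,4)):
            rr=np.arange(r-.005,r+.005,.0004)
            pts=np.c_[q[0]+rr*np.cos(a),q[1]+rr*np.sin(a),np.full(len(rr),.13)]
            uv=proj(g,pts).astype(np.float32)
            v=cv2.remap(h.astype(np.float32),uv[:,0],uv[:,1],cv2.INTER_LINEAR).ravel()
            d=np.abs(np.diff(cv2.GaussianBlur(v[None],(1,5),0).ravel()));i=d.argmax()
            if d[i]>1.5:P.append(pts[i,:2])
        P=np.array(P)
        from scipy.optimize import least_squares
        q=least_squares(lambda s:np.hypot(*(P-s).T)-r,q,loss="soft_l1",f_scale=.0007).x
    print("guard",r,q,len(P),np.median(np.abs(np.hypot(*(P-q).T)-r)))
E
sed -n '/^from scipy.opt/p;/^def rim/,/return c,np/p' m0.py > m0f.py; sed -i '1i from h import *' m0f.py; python3 m1.py
```

```text
cap ((287.8885498046875, 210.00563049316406), 21.567087173461914) (268, 189, 41, 42) [ 0.54270808 -0.00643593  0.224     ]
bulb x [254. 317.] 152 209
bulb [ 0.54281499 -0.00522405  0.125     ]
guard 0.048 [ 0.54233469 -0.00907281] 90 0.0007054466798835507
guard 0.053 [ 0.53905379 -0.00604708] 90 0.0013353518395400575
```

Request:
drive_tool(steps=[60,6,-2,-24,0,60,0,0,-35,0,60,0,0,-35,0,60,0,0,-35,0,60,0,0,-25,0])

```text
clock: 2.28
position: [0.5404, -0.0081, 0.1835]
tool_rot: [-1.571, 0.002, 0.001]
force: [1.2, -0.5, 0.2]
grip_width: 0.0602
```

Request:
drive_tool(steps=[60,0.5,0,0,0,45,0,0,0,0,38,0,0,0,0,32,0,0,0,0,29,0,0,0,0])

```text
clock: 2.7
position: [0.5428, -0.008, 0.1879]
tool_rot: [-1.571, -0.003, 0.001]
force: [1.5, -0.6, 3.1]
grip_width: 0.0291
```

Run:
```python
from h import *
g=cam("wrist");save(g,"w2.png");s=cam("scene")
a=cv2.resize(s["frame"][110:250,200:340],(500,500),interpolation=cv2.INTER_CUBIC);b=g["frame"][170:420,130:430]
b=cv2.resize(b,None,fx=1,fy=1);c=np.zeros((500,800,3),np.uint8);c[:,:500]=a;c[:250,500:]=b;cv2.imwrite("pics/c2.png",c[:,:,::-1])
```

```text
(no output)
```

View pics/c2.png

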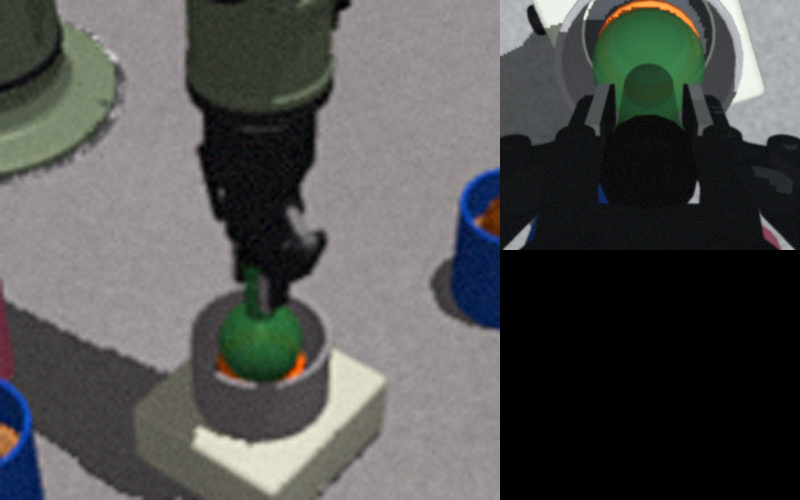

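The fingers straddle the neck below the cap, with the neck about 2 mm towards +x. I'll shift 1.5 mm, close and lift gently.

Request:
drive_tool(steps=[29,1,0,0,0,27,0.5,0,0,0,23,0,0,0,0,15,0,0,0,0,15,0,0,0,0])

```text
clock: 3.22
position: [0.5436, -0.0079, 0.1863]
tool_rot: [-1.571, -0.0, 0.001]
force: [0.4, -0.3, 2.4]
grip_width: 0.0259
```

Request:
drive_tool(steps=[15,0,0,0,0,15,0,0,2,0,15,0,0,5,0,15,0,0,8,0,15,0,0,8,0])

```text
clock: 3.63
position: [0.5434, -0.0079, 0.21]
tool_rot: [-1.571, 0.0, 0.001]
force: [0.2, 1.4, -1.4]
grip_width: 0.0259
```

Request:
drive_tool(steps=[15,0,0,16,0,15,0,0,16,0,15,0,0,16,0,15,0,0,16,0,15,0,0,16,0])

```text
clock: 4.05
position: [0.5434, -0.0079, 0.291]
tool_rot: [-1.571, -0.001, 0.001]
force: [-0.2, -0.2, -1.8]
grip_width: 0.0254
```

Request:
drive_tool(steps=[15,-3,-16,0,0,15,-6,-32,0,0,15,-7,-36,0,0,15,-7,-36,0,0,15,-7,-36,0,0])

```text
clock: 4.47
position: [0.5129, -0.1654, 0.2903]
tool_rot: [-1.571, -0.001, 0.001]
force: [0.4, -0.3, -1.7]
grip_width: 0.0255
```

Request:
drive_tool(steps=[15,-7,-36,0,0,15,-7,-36,0,0,15,-7,-36,0,0,15,-6,-36,0,0,15,-6,-22,0,0])

```text
clock: 4.88
position: [0.4792, -0.3338, 0.29]
tool_rot: [-1.572, -0.0, -0.002]
force: [-0.3, -0.9, -1.9]
grip_width: 0.0258
```

Request:
drive_tool(steps=[15,0,0,0,0,15,0,0,0,0,15,0,0,0,0,15,0,0,0,0,15,0,0,0,0])

```text
clock: 5.3
position: [0.481, -0.329, 0.2897]
tool_rot: [-1.571, -0.0, 0.002]
force: [0.1, 0.3, -0.9]
grip_width: 0.0252
```

Run:
```python
from h import *
import pickle
g=cam("wrist");pickle.dump(g,open("g3.pkl","wb"));save(g,"w3.png");print(g["xyz"],g["orientation"])
print(proj(g,[[.479,-.226,.1],[.479,-.226,.055],[.531,-.226,.1]]))
```

```text
[ 0.48094612 -0.25892378  0.41741308] [2.85971997e+00 1.65723053e-04 2.01800958e-03]
[[276.23480035  62.96289657]
 [276.52447992  68.23358532]
 [339.16879639  63.15416441]]
```

View pics/w3.png

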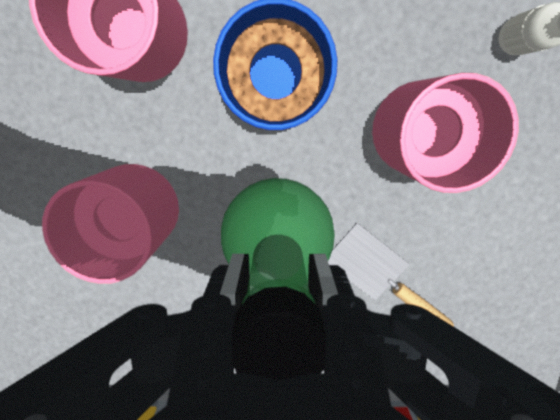

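The wrist view shows pot_free (blue, cork ring) as a near-full circle at (276,65). The held green flask's bulb is at (277,235), upright. I'll measure both.

```bash
cat > pot.py <<'E'
from h import *
from scipy.optimize import least_squares
def pot(g,near,lo=115):
    h=cv2.cvtColor(g["frame"],cv2.COLOR_RGB2HSV)
    b=((h[...,0]>100)&(h[...,0]<130)&(h[...,1]>110)&(h[...,2]>50)).astype(np.uint8)
    b=cv2.morphologyEx(b,cv2.MORPH_CLOSE,np.ones((3,3)))
    n,l,st,c=cv2.connectedComponentsWithStats(b)
    i=min([i for i in range(1,n) if st[i,4]>300],key=lambda i:np.hypot(*(c[i]-near)));print(c[i],st[i])
    cs=max(cv2.findContours((l==i).astype(np.uint8),0,1)[0],key=cv2.contourArea)[:,0]
    cs=cs[(cs[:,1]>2)]
    P=np.array([onz(g,*p,.1)[:2] for p in cs])
    q=least_squares(lambda s:np.hypot(*(P-s[:2]).T)-s[2],np.r_[P.mean(0),.052],loss="soft_l1",f_scale=.0007).x
    e=np.hypot(*(P-q[:2]).T)-q[2]; print("pot",q,np.median(np.abs(e)),len(P))
    # hole: cork mask inner contour
    return q
def bulbx(g,f,near,r):
    y,x=np.indices(g["frame"].shape[:2]);m=f(g["frame"].astype(int))&(np.hypot(x-near[0],y-near[1])<r)
    cs=max(cv2.findContours(cv2.morphologyEx(m.astype(np.uint8),cv2.MORPH_OPEN,np.ones((3,3))),0,1)[0],key=cv2.contourArea)[:,0]
    cs=cs[cs[:,1]<near[1]+8]
    q=least_squares(lambda s:np.hypot(*(cs-s[:2]).T)-s[2],[*near,55],loss="soft_l1").x
    return q
if __name__=="__main__":
    import pickle
    g=pickle.load(open("g3.pkl","rb"))
    pot(g,(276,65))
    q=bulbx(g,lambda I:(I[...,1]>1.35*I[...,0])&(I[...,1]>1.3*I[...,2])&(I[...,1]>40),(277,235),70)
    s=monitor.observe()["position"]
    print("bulb px",q,onz(g,*q[:2],s[2]-.093+.032),s)
E
python3 pot.py
```

```text
[275.12401301  71.11333024] [ 250   45   51   54 2153]
pot [ 0.47806772 -0.23272808  0.02073824] 0.00019512033734580582 146
bulb px [276.73815563 234.86942315  55.88166544] [ 0.48009985 -0.32917065  0.22859877] [ 0.48089583 -0.32909744  0.28959877]
```

```bash
sed -i 's/i=min(.*near)));/i=min([i for i in range(1,n) if st[i,2]>100],key=lambda i:np.hypot(*(c[i]-near)));/' pot.py; python3 pot.py
```

```text
[273.89250882  54.22494293] [ 213    0  124  130 4819]
pot [ 0.47770417 -0.22875918  0.05098741] 0.0001846386675993933 317
bulb px [276.73815563 234.86942315  55.88166544] [ 0.48009985 -0.32917065  0.22859877] [ 0.48089583 -0.32909744  0.28959877]
```

Request:
drive_tool(steps=[15,0,11.5,0,0,15,-1,25,0,0,15,-1,25,0,0,15,0,25,0,0,15,0,15,0,0])

```text
clock: 5.77
position: [0.4786, -0.2249, 0.2895]
tool_rot: [-1.57, -0.0, 0.003]
force: [0.5, 1.2, -1.8]
grip_width: 0.0262
```

Request:
drive_tool(steps=[15,0,0,0,0,15,0,0,-15,0,15,0,0,-30,0,15,0,0,-30,0,15,0,0,-30,0])

```text
clock: 6.18
position: [0.4786, -0.228, 0.1835]
tool_rot: [-1.571, -0.001, 0.001]
force: [0.1, -1.2, -1.9]
grip_width: 0.0258
```

Request:
drive_tool(steps=[15,0,0,-20,0,15,0,0,-12,0,15,0,0,-6,0,15,0,0,-3,0,15,0,0,0,0])

```text
clock: 6.6
position: [0.4786, -0.2282, 0.1434]
tool_rot: [-1.571, 0.0, 0.001]
force: [-1.0, -0.5, -2.0]
grip_width: 0.0256
```

Run:
```python
from h import *
s=monitor.observe();print(s["position"],s["force"])
g=cam("wrist");t=cam("scene")
a=cv2.resize(t["frame"][170:280,130:250],(480,440),interpolation=cv2.INTER_CUBIC)
c=np.zeros((440,780,3),np.uint8);c[:,:480]=a;c[:300,480:]=g["frame"][100:400,130:430];cv2.imwrite("pics/c4.png",c[:,:,::-1])
```

```text
[ 0.47864563 -0.2282334   0.14336836] [-1.0332893  -0.54386454 -1.96415578]
```

View pics/c4.png

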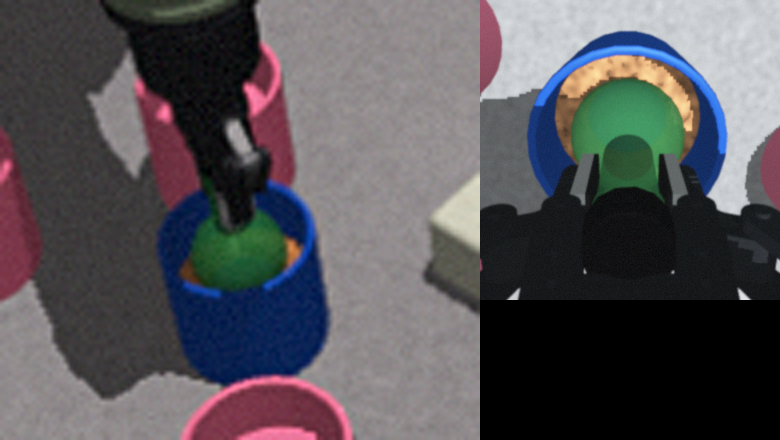

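The bulb hangs centred over the cork ring inside the pot. Now lowering slowly.

Request:
drive_tool(steps=[15,0,0,-1.5,0,15,0,0,-1.5,0,15,0,0,-1,0,15,0,0,-1,0,15,0,0,0,0])

```text
clock: 7.12
position: [0.4785, -0.2284, 0.1382]
tool_rot: [-1.571, 0.0, 0.001]
force: [0.1, -0.5, -1.0]
grip_width: 0.0256
```

Request:
drive_tool(steps=[15,0,0,-0.5,0,15,0,0,-0.5,0,15,0,0,-0.5,0,15,0,0,0,0,15,0,0,0,0])

```text
clock: 7.53
position: [0.4785, -0.2284, 0.1368]
tool_rot: [-1.571, 0.0, 0.001]
force: [-1.3, 0.1, -1.6]
grip_width: 0.0257
```

Request:
drive_tool(steps=[15,0,0,-0.5,0,15,0,0,-0.5,0,15,0,0,0,0,15,0,0,0,0,15,0,0,0,0])

```text
clock: 7.95
position: [0.4788, -0.2286, 0.1363]
tool_rot: [-1.571, -0.001, 0.001]
force: [-0.8, 0.9, 8.0]
grip_width: 0.026
```

Request:
drive_tool(steps=[15,0,0,-0.5,0,15,0,0,0,0,15,0,0,0,0,15,0,0,0,0,15,0,0,0,0])

```text
clock: 8.37
position: [0.479, -0.2286, 0.1361]
tool_rot: [-1.572, -0.001, 0.001]
force: [-3.2, 0.3, 15.0]
grip_width: 0.0255
```

Request:
drive_tool(steps=[15,0,0,0.6,0,15,0,0,0.3,0,15,0,0,0,0,15,0,0,0,0,15,0,0,0,0])

```text
clock: 8.78
position: [0.4787, -0.2285, 0.1363]
tool_rot: [-1.571, -0.0, 0.001]
force: [0.2, -0.1, 6.2]
grip_width: 0.0255
```

Request:
drive_tool(steps=[26,0,0,0,0,28,0,0,0,0,30,0,0,0,0,32,0,0,0,0,34,0,0,0,0])

```text
clock: 9.2
position: [0.4784, -0.2284, 0.1361]
tool_rot: [-1.571, 0.0, 0.001]
force: [0.4, -0.2, 0.9]
grip_width: 0.0341
```

Request:
drive_tool(steps=[38,0,0,0,0,44,0,0,0,0,50,0,0,0,0,55,0,0,0,0,60,0,0,0,0])

```text
clock: 9.62
position: [0.4785, -0.2284, 0.1362]
tool_rot: [-1.571, 0.0, 0.001]
force: [0.1, -0.5, -0.7]
grip_width: 0.06
```

Request:
drive_tool(steps=[60,0,0,10,0,60,0,0,25,0,60,0,0,35,0,60,0,0,35,0,60,0,0,35,0])

```text
clock: 10.03
position: [0.4782, -0.228, 0.2786]
tool_rot: [-1.57, -0.0, 0.001]
force: [-0.1, -0.2, 0.3]
grip_width: 0.0602
```

Run:
```python
from h import *
g=cam("wrist");t=cam("scene")
a=cv2.resize(t["frame"][170:280,130:250],(480,440),interpolation=cv2.INTER_CUBIC)
c=np.zeros((440,780,3),np.uint8);c[:,:480]=a;c[:300,480:]=g["frame"][70:370,130:430];cv2.imwrite("pics/c5.png",c[:,:,::-1])
```

```text
(no output)
```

View pics/c5.png

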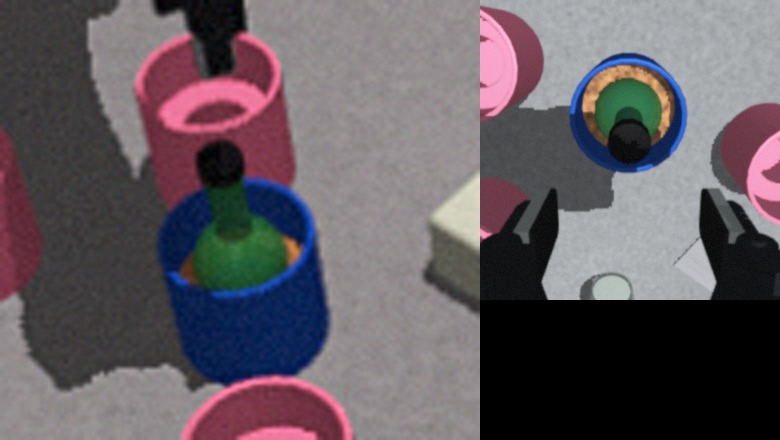

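The green flask stands upright in the blue pot (wrist crop cap near (630,142) of the composite). Moving on to view the empty ring, then the amber flask.

Request:
drive_tool(steps=[60,6,10,10,0,60,7,25,13,0,60,7,25,13,0,60,7,25,13,0,60,7,25,12,0])

```text
clock: 10.55
position: [0.5126, -0.1163, 0.3381]
tool_rot: [-1.57, 0.001, 0.001]
force: [0.4, 0.4, 0.1]
grip_width: 0.06
```

Request:
drive_tool(steps=[60,7,25,0,0,60,7,25,0,0,60,7,20,0,0,60,7,13,0,0,60,0,5,0,0])

```text
clock: 10.97
position: [0.5411, -0.0271, 0.3373]
tool_rot: [-1.57, 0.001, 0.004]
force: [1.4, 0.1, -0.4]
grip_width: 0.0603
```

Request:
drive_tool(steps=[60,0,0,0,0,60,0,0,0,0,60,0,0,0,0,60,0,0,0,0,60,0,0,0,0])

```text
clock: 11.38
position: [0.5403, -0.0312, 0.3372]
tool_rot: [-1.571, 0.0, -0.0]
force: [-0.5, 0.1, 0.8]
grip_width: 0.0602
```

Run:
```python
from h import *
import pickle
g=cam("wrist");pickle.dump(g,open("g6.pkl","wb"));save(g,"w6.png");print(monitor.observe()["position"])
I=g["frame"].astype(int);m=((I[...,0]>140)&(I[...,1]<.7*I[...,0])&(I[...,2]<.4*I[...,0])).astype(np.uint8)
n,l,st,c=cv2.connectedComponentsWithStats(m);i=1+st[1:,4].argmax();print(st[i],c[i])
cs=cv2.findContours((l==i).astype(np.uint8),cv2.RETR_CCOMP,1)
from scipy.optimize import least_squares
for k in cs[0]:
    if len(k)<40: continue
    P=np.array([onz(g,*p,.105)[:2] for p in k[:,0]])
    q=least_squares(lambda s:np.hypot(*(P-s[:2]).T)-s[2],np.r_[P.mean(0),.03],loss="soft_l1",f_scale=.0007).x
    print(q,np.median(np.abs(np.hypot(*(P-q[:2]).T)-q[2])),len(P))
```

```text
[ 0.54037752 -0.03103393  0.33726637]
[ 249  120   65   65 1433] [280.96789951 152.06420098]
[ 0.54282061 -0.00812573  0.03205666] 0.00021645928590064215 182
[ 0.54279835 -0.00805048  0.02498624] 0.00022468108681468306 142
```

Request:
drive_tool(steps=[60,0,25,0,0,60,-4,35,0,0,60,-4,35,0,0,60,-4,35,0,0,60,-4,35,0,0])

```text
clock: 11.85
position: [0.5241, 0.1357, 0.3374]
tool_rot: [-1.571, -0.0, -0.0]
force: [0.8, -0.7, -0.4]
grip_width: 0.06
```

Request:
drive_tool(steps=[60,-4,35,0,0,60,-4,35,0,0,60,-4,35,0,0,60,-3,25,0,0,60,0,0,0,0])

```text
clock: 12.27
position: [0.5077, 0.2698, 0.3372]
tool_rot: [-1.568, 0.001, 0.007]
force: [0.2, 0.8, 0.9]
grip_width: 0.0598
```

Request:
drive_tool(steps=[60,0,0,0,0,60,0,0,0,0,60,0,0,0,0,60,0,0,0,0,60,0,0,0,0])

```text
clock: 12.68
position: [0.5099, 0.2636, 0.3373]
tool_rot: [-1.571, -0.0, -0.001]
force: [0.5, -0.6, -0.0]
grip_width: 0.0595
```

Run:
```python
from h import *
import pickle
g=cam("wrist");pickle.dump(g,open("g7.pkl","wb"));save(g,"w7.png");print(monitor.observe()["position"])
I=g["frame"].astype(int);m=(I.min(2)>180).astype(np.uint8)
n,l,st,c=cv2.connectedComponentsWithStats(m)
for i in range(1,n):
    if st[i,4]>200: print(st[i],c[i],onz(g,*c[i],.172))
c=np.zeros((420,800,3),np.uint8);c[:,:400]=g["frame"][:,80:480];c[:,400:]=cv2.imread("pics/w6.png")[:,80:480,::-1];cv2.imwrite("pics/c7.png",c[:,:,::-1])
```

```text
[0.5097918  0.26384698 0.33730953]
[219   0  36   8 208] [236.70192308   2.79807692] [0.47950118 0.40536896 0.172     ]
[257 163  34  35 941] [273.51328374 180.36025505] [0.50583672 0.27287272 0.172     ]
[537 258  23  95 240] [548.9625     304.85833333] [0.76163347 0.15487079 0.172     ]
[ 239  312  119   72 2877] [300.95377129 341.71185262] [0.53128401 0.1159987  0.172     ]
```

View pics/c7.png

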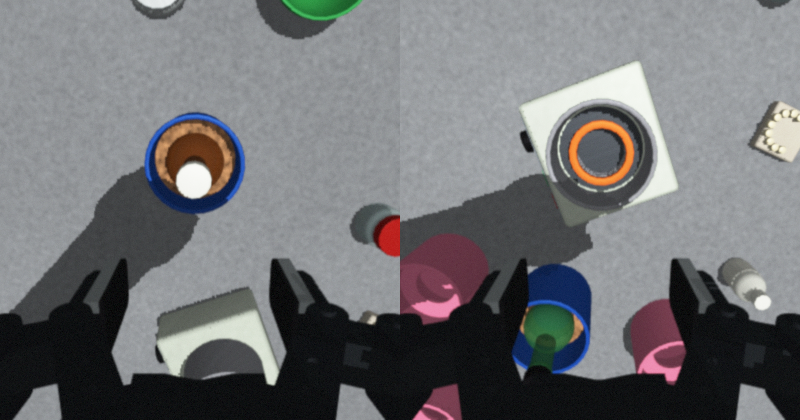

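The left half shows the amber flask's white cap at (273,180) full-frame, in the blue pot. The right half shows the empty orange ring centred at (281,152), at (0.5428, -0.0081), with its hole radius matching. Descending on the amber flask.

Request:
drive_tool(steps=[60,-4,9,-10,0,60,0,0,-35,0,60,0,0,-38,0,60,0,0,-38,0,60,0,0,-35,0])

```text
clock: 13.15
position: [0.5045, 0.2738, 0.1788]
tool_rot: [-1.571, 0.001, 0.001]
force: [2.0, 0.2, 0.5]
grip_width: 0.0599
```

Request:
drive_tool(steps=[60,0,0,-25,0,60,0,0,-20,0,50,0,0,0,0,40,0,0,0,0,32,0,0,0,0])

```text
clock: 13.57
position: [0.5057, 0.2743, 0.1372]
tool_rot: [-1.57, -0.001, 0.001]
force: [-0.9, -0.5, 0.7]
grip_width: 0.0324
```

Request:
drive_tool(steps=[30,0,0,0,0,30,0,0,0,0,30,0,0,0,0,30,0,0,0,0,30,0,0,0,0])

```text
clock: 13.98
position: [0.5057, 0.2736, 0.1365]
tool_rot: [-1.571, -0.0, 0.001]
force: [-0.2, 0.5, 0.5]
grip_width: 0.0298
```

Run:
```python
from h import *
s=monitor.observe();print(s["position"],s["force"])
g=cam("wrist");cv2.imwrite("pics/c8.png",cv2.resize(g["frame"][120:400,130:430],None,fx=2,fy=2)[:,:,::-1])
```

```text
[0.50567256 0.2735855  0.13654718] [-0.23593403  0.53187792  0.50756725]
```

View pics/c8.png

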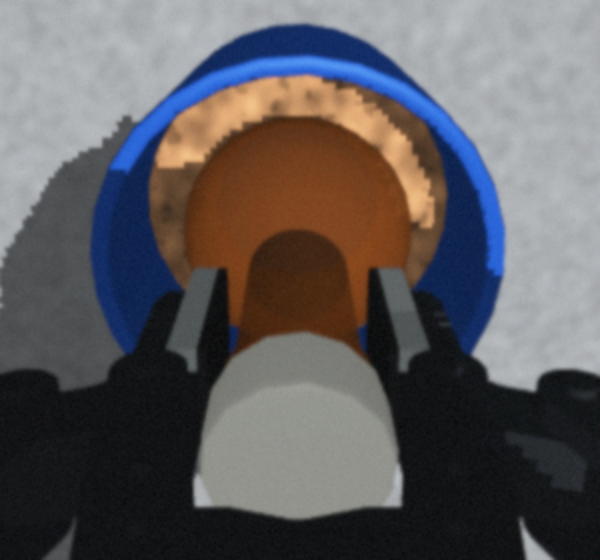

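The jaws straddle the amber neck, well centred. Gripping and lifting.

Request:
drive_tool(steps=[27,0,0,0,0,24,0,0,0,0,15,0,0,0,0,15,0,0,0,0,15,0,0,0,0], grip_force=45)

```text
clock: 14.45
position: [0.5056, 0.2737, 0.1363]
tool_rot: [-1.571, -0.0, 0.001]
force: [-0.3, -0.2, 4.8]
grip_width: 0.0252
```

Request:
drive_tool(steps=[15,0,0,2,0,15,0,0,6,0,15,0,0,12,0,15,0,0,20,0,15,0,0,25,0])

```text
clock: 14.87
position: [0.5049, 0.2733, 0.2018]
tool_rot: [-1.571, 0.002, 0.001]
force: [0.2, -0.6, -2.1]
grip_width: 0.0251
```

Request:
drive_tool(steps=[15,0,0,25,0,15,0,0,25,0,15,0,0,20,0,15,0,0,15,0,15,0,0,3.5,0])

```text
clock: 15.28
position: [0.506, 0.2741, 0.2931]
tool_rot: [-1.569, -0.003, 0.001]
force: [0.3, 0.2, -2.3]
grip_width: 0.0253
```

Request:
drive_tool(steps=[15,0,-10,0,0,15,3,-20,0,0,15,4,-32,0,0,15,5,-32,0,0,15,5,-32,0,0])

```text
clock: 15.7
position: [0.5218, 0.1453, 0.2886]
tool_rot: [-1.572, 0.002, 0.001]
force: [0.7, 0.5, -2.1]
grip_width: 0.0251
```

Request:
drive_tool(steps=[15,5,-32,0,0,15,5,-32,0,0,15,5,-32,0,0,15,3,-25,0,0,15,1,-15,0,0])

```text
clock: 16.12
position: [0.5409, 0.0073, 0.2885]
tool_rot: [-1.572, 0.002, -0.003]
force: [0.2, -0.4, -0.5]
grip_width: 0.0251
```

Request:
drive_tool(steps=[15,1,-12,0,0,15,0,-6,0,0,15,0,-2,0,0,15,0,0,0,0,15,0,0,0,0])

```text
clock: 16.53
position: [0.5424, -0.0074, 0.2896]
tool_rot: [-1.57, 0.0, 0.002]
force: [-0.2, -0.0, -2.1]
grip_width: 0.0251
```

Run:
```python
from h import *
from pot import bulbx
import pickle
g=cam("wrist");p=monitor.observe()["position"]
print(proj(g,[p-[0,0,.061]]))
q=bulbx(g,lambda I:(I[...,0]>1.5*I[...,2])&(I[...,0]>40)&(I[...,0]>1.25*I[...,1])&(I[...,0]<170),proj(g,[p-[0,0,.061]])[0],70)
print(q,onz(g,*q[:2],p[2]-.061),p)
g=pickle.load(open("g7.pkl","rb"));from pot import pot;pot(g,(274,165))
```

```text
[[278.40061564 234.43018122]]
[278.02901718 233.3794342   56.00163159] [ 0.54220526 -0.00663208  0.22867608] [ 0.542414   -0.00725617  0.28967608]
[273.63221329 171.96457268] [ 224  113  101  101 2738]
pot [0.50563671 0.2738904  0.05095047] 0.000296286509872519 281
```

Request:
drive_tool(steps=[15,0.5,-1,-10,0,15,0,0,-20,0,15,0,0,-22,0,15,0,0,-20,0,15,0,0,-12,0])

```text
clock: 17.0
position: [0.5421, -0.009, 0.2032]
tool_rot: [-1.571, 0.002, 0.002]
force: [0.4, 0.4, -3.3]
grip_width: 0.0256
```

Request:
drive_tool(steps=[15,0,0,-5,0,15,0,0,-3,0,15,0,0,-2,0,15,0,0,-2,0,15,0,0,-1,0])

```text
clock: 17.42
position: [0.5433, -0.0094, 0.1932]
tool_rot: [-1.571, -0.001, 0.001]
force: [-0.1, -0.1, -1.2]
grip_width: 0.0249
```

Request:
drive_tool(steps=[15,0,0,-1,0,15,0,0,-1,0,15,0,0,-1,0,15,0,0,0,0,15,0,0,0,0])

```text
clock: 17.83
position: [0.543, -0.0094, 0.1897]
tool_rot: [-1.571, -0.0, 0.001]
force: [0.6, 0.0, -0.7]
grip_width: 0.0251
```

Run:
```python
from h import *
from pot import bulbx
s=monitor.observe();p=s["position"];print(p,s["force"])
g=cam("wrist");cv2.imwrite("pics/c9.png",cv2.resize(g["frame"][120:400,130:430],None,fx=2,fy=2)[:,:,::-1])
```

```text
[ 0.54303848 -0.00944694  0.18974203] [ 0.61798659  0.0061665  -0.72828146]
```

View pics/c9.png

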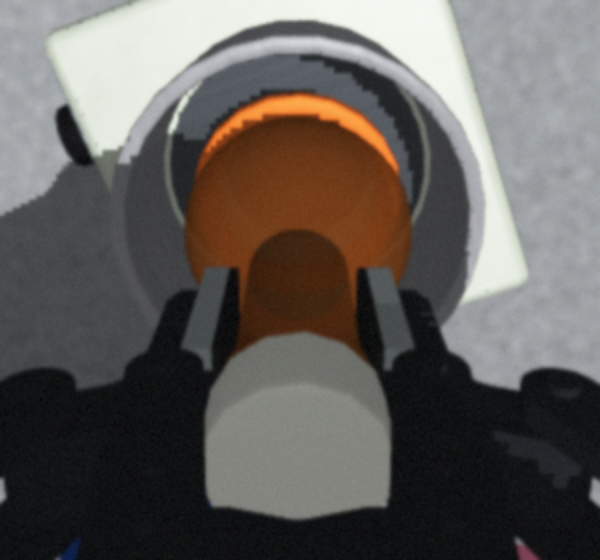

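Bulb is over the orange ring, nearly centred. I nudge y by +0.7 mm and lower in small steps.

Request:
drive_tool(steps=[15,0,0.7,0,0,15,0,0,-0.7,0,15,0,0,-0.7,0,15,0,0,-0.7,0,15,0,0,0,0])

```text
clock: 18.3
position: [0.5429, -0.0087, 0.1874]
tool_rot: [-1.571, 0.0, 0.001]
force: [-0.0, 0.5, -1.9]
grip_width: 0.0254
```

Request:
drive_tool(steps=[15,0,0,-0.3,0,15,0,0,0,0,15,0,0,0,0,15,0,0,0,0,15,0,0,0,0])

```text
clock: 18.72
position: [0.543, -0.0087, 0.1873]
tool_rot: [-1.571, -0.0, 0.001]
force: [0.3, -1.4, -2.5]
grip_width: 0.0251
```

Run:
```python
from h import *
for i in range(6):
    s=monitor.observe();print(s["position"],s["force"]);cam("wrist")
```

```text
[ 0.54303881 -0.0087188   0.18734256] [ 0.25057207 -1.38148995 -2.52132695]
[ 0.54303203 -0.0087519   0.18730008] [ 0.56905071 -0.29295901 -1.70591386]
[ 0.54304193 -0.00873244  0.18732412] [-0.05128006  0.42655588 -2.5033938 ]
[ 0.54302165 -0.00871257  0.18729938] [-0.69380686  0.34641755 -1.03532866]
[ 0.54302578 -0.0087568   0.18728792] [-0.58944584  0.37345487 -1.02672391]
[ 0.54302096 -0.00873868  0.18729156] [ 1.13743057 -0.16889604 -2.01440921]
```

Request:
drive_tool(steps=[15,0,0,-0.3,0,15,0,0,-0.3,0,15,0,0,0,0,15,0,0,0,0,15,0,0,0,0])

```text
clock: 19.43
position: [0.543, -0.0087, 0.1867]
tool_rot: [-1.571, -0.0, 0.001]
force: [-0.1, 0.5, -0.6]
grip_width: 0.0251
```

```bash
cat > f.py <<'E'
from h import *
F=[]
for i in range(8):
    s=monitor.observe();F.append(np.r_[s["position"],s["force"]]);cam("wrist")
print(np.round(np.mean(F,0),5),s["grip_width"],s["clock"])
E
python3 f.py
```

```text
[ 0.54303 -0.00871  0.18671 -0.19053  0.47023  0.2985 ] 0.025045376341038324 19.7833
```

The force went from about -1.8 N hanging to +0.3 N. The ring now carries the flask at about 2 N, below the 3.5 N preload. I let it rest here, then check.

Request:
drive_tool(steps=[15,0,0,0,0,15,0,0,0,0,15,0,0,0,0,15,0,0,0,0,15,0,0,0,0])

```text
clock: 20.25
position: [0.543, -0.0088, 0.1867]
tool_rot: [-1.571, 0.0, 0.001]
force: [-0.0, 0.7, -0.1]
grip_width: 0.0256
```

Request:
drive_tool(steps=[15,0,0,0,0,15,0,0,0,0,15,0,0,0,0,15,0,0,0,0,15,0,0,0,0])

```text
clock: 20.67
position: [0.543, -0.0087, 0.1867]
tool_rot: [-1.571, 0.0, 0.001]
force: [-0.2, 0.7, 0.6]
grip_width: 0.0252
```

```bash
python3 f.py
```

```text
[ 0.54303 -0.00874  0.1867  -0.32182  0.40033  0.21422] 0.025327658502205443 21.0167
```

Request:
drive_tool(steps=[15,0,0,-1,0,15,0,0,-1,0,15,0,0,-1,0,15,0,0,-1,0,15,0,0,-1,0])

```text
clock: 21.48
position: [0.5431, -0.0087, 0.1816]
tool_rot: [-1.571, -0.0, 0.001]
force: [-1.7, -0.1, 4.0]
grip_width: 0.0253
```

Request:
drive_tool(steps=[15,0,0,-1,0,15,0,0,-1,0,15,0,0,-1,0,15,0,0,-1,0,15,0,0,-1,0])

```text
clock: 21.9
position: [0.5431, -0.0087, 0.1767]
tool_rot: [-1.571, -0.0, 0.001]
force: [-1.2, 1.2, 6.2]
grip_width: 0.0251
```

Request:
drive_tool(steps=[15,0,0,-1,0,15,0,0,-1,0,15,0,0,-1,0,15,0,0,0,0,15,0,0,0,0])

```text
clock: 22.32
position: [0.5432, -0.0086, 0.1738]
tool_rot: [-1.571, -0.0, 0.001]
force: [-2.3, 0.5, 8.1]
grip_width: 0.0252
```

```bash
python3 f.py
python3 - <<'E'
from h import *
g=cam("wrist");t=cam("scene")
c=np.zeros((420,800,3),np.uint8);c[:,:400]=g["frame"][:,80:480];c[:,400:]=cv2.resize(t["frame"][100:300,130:320],(400,420),interpolation=cv2.INTER_CUBIC);cv2.imwrite("pics/c10.png",c[:,:,::-1])
E
```

```text
[ 0.54317 -0.00865  0.17387 -1.65363  0.84868  7.75441] 0.02525528525143661 22.6667
```

View pics/c10.png

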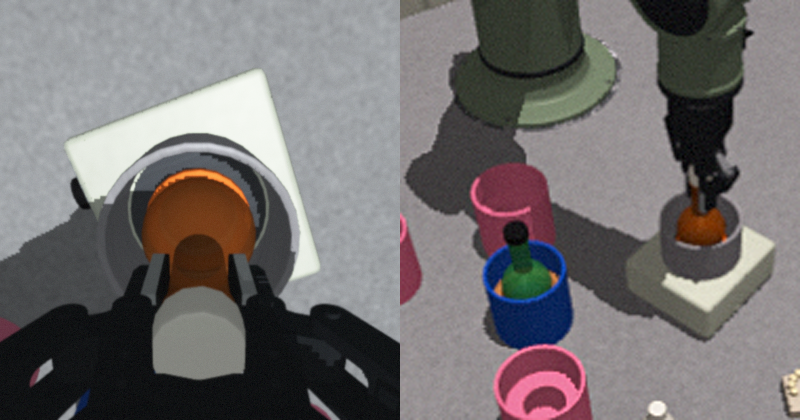

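Travel is about 12.5 mm of 18, and the force agrees (about 9.5 N including weight). Handing in.

```bash
python3 -c "
from workcell import workorder
print(workorder.job_done())"
```

```text
the job is handed in; nothing more can be done
None
```

The job is handed in at about 23 s of the allowed 59 s. It reports no verdict, so these are my own last checks.

- **Green flask:** It was lifted out of the mixer ring and lowered into the empty blue pot. The seating push reached about 15 N before I backed off. After release, two views showed it standing upright in the pot's ring. The last scene view showed the same.
- **Amber flask, resting:** It was set into the orange ring, carrying about 2 N (the spring starts at 3.5 N), for about 1.5 s. I kept the jaws closed around the neck during this rest, so it was supported by the ring but not released.
- **Amber flask, pressed:** It was pressed down about 12.8 mm by position. The force, about 9.5 N with the flask's weight, points to about 12 mm of the 18 mm travel, so it is past half and off the stop. It is still held there at 45 N grip.
- **Surroundings:** I saw no sign of contact with the guard, and the last views showed nothing else moved, though they do not cover every item on the table.

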